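File the sample plate on the lever arch board

TASK

Lift the black-tipped lever of the lever arch board so that its two rings spring open, thread the loose sample plate onto both posts with its wooden grip on the side away from the lever, so that it lies flat on the board, and press the lever down until it snaps home and the rings are shut. Work gently: the board stands on rubber feet that must never be pushed down or pulled up by much (lever and plate need 14 N at most; 20 N is too much), and leave the other things on the bench where they are.

Things in the scene. Friction and masses are not known exactly. Their poses are not given: they have to be found in the camera images.
- post_mid (a point): On the top of the lever arch board (wood, 130 x 220 x 6 mm, top 14 mm above the bench), midway between two fixed upright steel posts at x = +40 and -40 mm, 6 mm thick, 30 mm tall, the top 6 mm tapering to 2 mm. x runs along the line of posts, y to the empty part of the board for the plate (edge at +115 mm), -y to the rings and lever (edge at -105 mm), z up.
- rings (a joint): Angle of the two steel wire rings in rad, 1.06 times the lever's: 0 shut, 0.85 open. They swing about an axis along x at y = -42 mm, z = 6 mm from post_mid. Shut, they arch 43 mm high over the board and meet the post tops; open, their tips are back at y = -36 mm, all of them under 60 mm high.
- lever_hinge (a point): Middle of the lever's axis (along x), fixed to the board at y = -60 mm, z = +12 mm from post_mid, axes the same. The lever is a steel strip 9 mm wide, 4 mm thick, pointing to -y, with a black cross sleeve at its end (14 mm diameter, 22 mm long in x), sleeve axis 85 mm from the hinge. Lever home, the sleeve overhangs the board's edge over bare bench.
- lever (a joint): Lever angle in rad above its own home: 0 home (firm stop, rings shut), 0.8 fully up. Spring: below 0.03 it pulls the lever home, above it drives it up to 0.8. Lifting takes 1 N; pressing down 6 N square to the lever, most near 0.5. Each lever is bent differently: home is 0 to 0.42 rad above level (not shown in this value), the sleeve's axis then 12 to 47 mm above the board top.
- file_board (a joint): How far the board is pressed down into its rubber feet, in m (negative: pulled up); 0 at rest, stiffness about 10 N per mm. More than 2 mm (20 N) either way bends the mechanism.
- plate: The loose aluminium sample plate, 110 (x) by 100 (y) by 4 mm, 0.13 kg, five small brass discs along its +y edge. Origin: centre of its underside, z up. A wooden grip bar stands on it, 50 mm long in x, 12 mm thick in y, centred at x = 0, y = +4 mm, 4 to 32 mm above the underside. Two 9.5 mm through holes at x = +40 and -40 mm, y = -38 mm, for the posts.
- plate_holes (a point): the point midway between the plate's two holes, on its underside, 38 mm from the plate's origin along its -y; axes as the plate's. With the plate filed it lies on post_mid and the axes agree.
- tin_green: bystander: small round tin, 63 mm across, 16 mm high
- wax_disc: bystander: wax disc, 32 mm across, 10 mm high
- yellow_pot: bystander: small round yellow pot, 47 mm across, 24 mm high
- loupe: bystander: small metal loupe, 30 x 27 x 15 mm
- tin_white: bystander: small pale round tin, 68 mm across, 14 mm high

How it is judged:
By the outcome, as a careful person would: the job done as asked, in the order asked, and still so for the second after the job is handed in, with the robot touching nothing.
It also fails if it takes over 72 s, if anything falls off the work surface, if the arm or the gripper's body presses on something with over 40 N, if the wrist force passes 120 N, or if a joint passes its speed limit or range.

ROBOT

A 7-joint arm with a two-finger parallel gripper is mounted at the origin on a cart in front of the work surface, level with it; the furniture and walls round the work are solid. World frame = base frame: x ahead of the robot, y to its left, z up, the work surface at z = 0. Lengths are in m, angles in rad, forces in N, time in s.
With the tool pointing down it reaches from about 0.425 to 0.975 m from the base axis. Payload 16.7 kg.
Tool frame: the origin (TCP) lies at the very end of the fingers, on their centre line; the grasp point (between the pads) lies 19 mm behind it; z points along the fingers, y is the line along which they close (so a half turn about z gives the same grasp; the last joint's range is limited). The gripper opens to 85 mm and grips with 20 to 120 N. Pads are 22 mm wide; open, the fingers measure 114 mm over their backs; the gripper's body (76 mm by 85 mm) begins 54 mm behind the grasp point. The pads swing forward as they close: fully open they stand 13 mm farther back than shut.
Start: joints at [-1.319, 0.426, 0.074, 1.606, -0.034, 1.111, -0.067], TCP at [0.263, 0.621, 0.231] pointing down, gripper open.
Joint ranges: [-2.85, 2.85], [-0.5, 2.14], [-1.23, 1.37], [0.21, 2.46], [-1.02, 4.16], [0.16, 2.05], [-2.73, 2.73]. Speed limits (rad/s): [1.89, 1.89, 2.39, 2.39, 3.01, 3.01, 3.01].

INTERFACE

Orientations are given as a unit quaternion [x, y, z, w].
In Python, from workcell import env gives the robot as it stands. Calls block until the motion is done:
- env.reach(position, orientation): joint-space move of the TCP to a pose.
- env.servo_line(position, frame=None, vel=0.15, f_stop=None): straight line of the TCP; frame=None keeps the orientation; vel is the mean speed in m/s. With f_stop (N) it stops when the force on the tool has changed by that much, and returns True; else False.
- env.movej(angles): joint-space move.
- env.grip(opening, grasp_force=None): opening from 0.0 (shut) to 1.0 (fully open); grasp_force is the grip in N (None keeps the last); returns when the fingers have stopped.
- env.pause(seconds).
- env.ik(position, orientation): joint angles nearest the present ones, or None.
- env.read_state(): the state.
- env.get_image(name): name is "scene" or "top" or "wrist"; returns a dict with "color" (480x640x3 uint8, red, green, blue), "range_z" (480x640 float32, m along the optical axis (not along the pixel's ray), 0 where there is no reading), "camera_matrix" (3x3 intrinsics, pixels), "T" (4x4, takes a point from camera to world coordinates). Camera axes: x right, y down, z forward; pixel columns grow to the right and rows downward; lengths in m; the calibration is good to about 2 mm. A picture is of the moment at which its call begins.
A pose or a line that the arm cannot do raises env.Unreachable and nothing moves.
- env.finish_job(): hands the job in; it is judged then, once.
The state is a dict: "time_s": time; "joint_pos": joint angles; "joint_velocities": joint speeds; "joint_torque": joint torques, N m; "tcp_pos": TCP position; "tcp_rot": TCP orientation; "ft_force": force on the tool from outside, world axes, zero at the start; "ft_torque": the same for the moment, N m; "grip_width": opening from 0.0 (shut) to 1.0 (fully open); "grasp_force": force on a finger pad.
Only numpy, scipy, OpenCV 4.12 (cv2) and the standard library are available. Lean on these libraries where they do the work, as an engineer would, in place of code of your own. Each camera call takes 0.05 s, during which the arm holds its last target. There are 200 camera calls.

## Working session

There is one attempt and no reset: what is moved stays moved. The work goes in short steps, each a Python script; the robot and the scene stay as the last script left them, time stands still between calls to the robot, and variables do not carry over. Pictures are saved under pics/ and viewed, at most 10 in all, crops included, and the job is handed in when it is done.

```bash
ls; mkdir -p pics
python3 - <<'E'
from workcell import env
import cv2,numpy as np
for n in ("scene","top"):
    im=env.get_image(n); cv2.imwrite(f"pics/{n}0.png",im["color"][:,:,::-1]); np.savez(f"{n}0.npz",**im)
    print(n,im["camera_matrix"].round(1).tolist(),im["T"].round(3).tolist())
s=env.read_state(); print(s)
E
```

```text
pics
scene [[455.9, 0.0, 321.3], [0.0, 455.9, 237.8], [0.0, 0.0, 1.0]] [[0.567, -0.497, 0.657, 0.001], [-0.824, -0.333, 0.459, -0.426], [-0.01, -0.801, -0.598, 0.605], [0.0, 0.0, 0.0, 1.0]]
top [[436.7, 0.0, 312.2], [0.0, 436.7, 243.6], [0.0, 0.0, 1.0]] [[-0.009, -0.994, 0.105, 0.479], [-1.0, 0.009, -0.001, -0.001], [-0.0, -0.105, -0.994, 0.91], [0.0, 0.0, 0.0, 1.0]]
{'time_s': 0.1, 'joint_pos': array([-1.31949147,  0.42665199,  0.0738579 ,  1.60656118, -0.03408631,
        1.11079459, -0.06708153]), 'joint_velocities': array([ 0.00042941, -0.00018072, -0.0013302 , -0.00121002, -0.00080481,
        0.00163541, -0.00223651]), 'joint_torque': array([ 9.21207480e-03, -9.51526809e+01,  3.77150550e+00, -4.64398992e+01,
        1.96652143e-02,  6.48760353e-03,  1.15774765e-04]), 'tcp_pos': array([0.2632425 , 0.62114495, 0.2306844 ]), 'tcp_rot': array([ 1.99069606e-01,  9.79985182e-01, -5.73852038e-04, -6.84820292e-05]), 'ft_force': array([-0.70538948,  0.12602788, -0.31490122]), 'ft_torque': array([-0.02235023,  0.00036139, -0.0151136 ]), 'grasp_force': 0.0, 'grip_width': 0.9960280305331295}
```

View pics/top0.png

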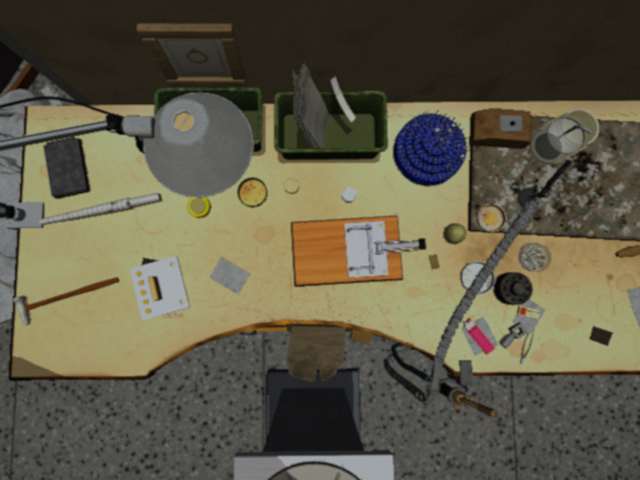

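View pics/scene0.png

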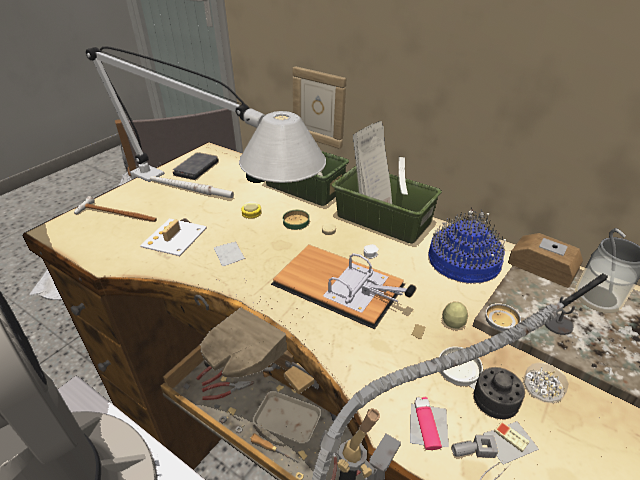

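The top view shows the board at about (347,250), with the lever pointing right (world -y) and the sleeve at (421,244). The plate is at about (160,287) with its discs to the left. The plate's grip bar at (154,287) runs along world x, so the two frames nearly agree. Next I'll do a coarse measurement.

```bash
cat > h.py <<'E'
import cv2,numpy as np
def ray(im,uv,z):
    uv=np.atleast_2d(np.asarray(uv,float)); K=im["camera_matrix"];T=im["T"]
    d=np.c_[(uv-K[[0,1],[2,2]])/K[[0,1],[0,1]],np.ones(len(uv))]@T[:3,:3].T
    return T[:3,3]+d*((z-T[2,3])/d[:,2])[:,None]
def proj(im,P):
    P=np.atleast_2d(P);T=im["T"];c=(P-T[:3,3])@T[:3,:3]; q=c@im["camera_matrix"].T
    return q[:,:2]/q[:,2:]
def big(mask,roi):
    m=np.zeros(mask.shape,np.uint8);x0,y0,x1,y1=roi
    m[y0:y1,x0:x1]=mask[y0:y1,x0:x1]*255
    c,_=cv2.findContours(m,cv2.RETR_EXTERNAL,cv2.CHAIN_APPROX_NONE)
    return max(c,key=cv2.contourArea)
def rect(im,c,z):
    P=ray(im,c[:,0,:],z)[:,:2]
    return cv2.minAreaRect((P*1000).astype(np.float32))
def down(yaw):  # tool down, tool y (closing line) at angle yaw from world x
    from scipy.spatial.transform import Rotation as R
    y=np.array([np.cos(yaw),np.sin(yaw),0]);z=np.array([0,0,-1.]);
    return R.from_matrix(np.c_[np.cross(y,z),y,z]).as_quat()
def shot(env,n,name):
    im=env.get_image(n);cv2.imwrite(f"pics/{name}.png",im["color"][:,:,::-1]);np.savez(f"{name}.npz",**im);return im
E
python3 - <<'E'
from h import *
im=dict(np.load("top0.npz"));hsv=cv2.cvtColor(im["color"],cv2.COLOR_RGB2HSV);H,S,V=cv2.split(hsv)
print(hsv[285,178],hsv[250,320],hsv[250,260],hsv[244,422],hsv[287,154])
c=big((S<40)&(V>180),(120,245,200,330));print("plate",rect(im,c,.004))
c=big((H<18)&(S>120),(280,205,410,295));print("board",rect(im,c,.014))
c=big(V<60,(410,232,432,256));print("sleeve",rect(im,c,.045),c[:,0].mean(0))
z=im["range_z"]
def pt(u,v):
    K=im["camera_matrix"];p=np.array([(u-K[0,2])/K[0,0],(v-K[1,2])/K[1,1],1])*z[v,u];return (im["T"][:3,:3]@p+im["T"][:3,3]).round(3)
for q in [(421,244),(154,287),(178,285),(310,250),(395,246),(260,230)]:print(q,pt(*q))
a=im["color"]
A=cv2.resize(a[245:330,115:205],None,fx=4.4,fy=4.4,interpolation=2);B=cv2.resize(a[205:290,285:430],None,fx=4.4*.9,fy=4.4,interpolation=2)[:374]
B=B[:A.shape[0]];A=A[:B.shape[0]];o=np.hstack([A,B])[:, :800] if A.shape[1]+B.shape[1]<=800 else cv2.resize(np.hstack([A,B]),(800,300))
cv2.imwrite("pics/crop1.png",o[:,:,::-1])
E
```

```text
[105  12 172] [ 15 190 165] [ 25  92 166] [130  70  22] [ 20 137 151]Traceback (most recent call last):
  File "<stdin>", line 4, in <module>
  File "h.py", line 13, in big
    return max(c,key=cv2.contourArea)
ValueError: max() iterable argument is empty
```

Run:
```python
from h import *
im=dict(np.load("top0.npz"));hsv=cv2.cvtColor(im["color"],cv2.COLOR_RGB2HSV);H,S,V=cv2.split(hsv)
c=big((S<45)&(V>130),(120,245,200,330));print("plate",rect(im,c,.004))
c=big((H<20)&(S>150),(280,205,410,295));print("board",rect(im,c,.014))
c=big(V<60,(412,232,432,256));print("sleeve",rect(im,c,.045),c[:,0].mean(0))
z=im["range_z"]
def pt(u,v):
    K=im["camera_matrix"];p=np.array([(u-K[0,2])/K[0,0],(v-K[1,2])/K[1,1],1])*z[v,u];return (im["T"][:3,:3]@p+im["T"][:3,3]).round(3)
for q in [(421,244),(154,287),(178,285),(310,250),(395,246),(260,230)]:print(q,pt(*q))
```

```text
plate ((486.7042236328125, 314.546142578125), (111.99217224121094, 102.20108032226562), 15.251715660095215)
board ((559.415283203125, -72.14549255371094), (130.6952667236328, 219.42453002929688), 3.0640757083892822)
sleeve ((568.8836059570312, -219.99014282226562), (9.968828201293945, 18.24331283569336), 88.02486419677734) [421.66666667 243.33333333]
(421, 244) [ 0.566 -0.215  0.059]
(154, 287) [0.487 0.315 0.033]
(178, 285) [0.491 0.275 0.006]
(310, 250) [0.56  0.002 0.017]
(395, 246) [ 0.565 -0.168  0.041]
(260, 230) [ 0.605  0.108 -0.002]
```

Run:
```python
from h import *
from workcell import env
for n in("top0","scene0"):
    im=dict(np.load(n+".npz"));z=im["range_z"];v,u=np.nonzero(z>0);K=im["camera_matrix"]
    P=np.c_[(u-K[0,2])/K[0,0],(v-K[1,2])/K[1,1],np.ones(len(u))]*z[v,u][:,None]@im["T"][:3,:3].T+im["T"][:3,3]
    L=P[(P[:,2]>.07)&(P[:,0]>.4)&(P[:,1]>-.05)&(P[:,1]<.6)&(P[:,0]<.85)]
    r=np.hypot(L[:,0],L[:,1])
    i=r.argsort()[::max(1,len(r)//15)];print(n,len(r));print(L[i].round(3).tolist())
for nm,p,y in (("plate",(.487,.315,.25),105),("board",(.56,-.10,.28),3),("lever",(.567,-.218,.033),3)):
    for k in (0,180):
        q=env.ik(p,down(np.radians(y+k)));print(nm,k,None if q is None else np.round(q,2))
```

```text
top0 13606
[[0.658, 0.178, 0.111], [0.667, 0.234, 0.13], [0.696, 0.19, 0.17], [0.705, 0.206, 0.189], [0.745, 0.03, 0.087], [0.696, 0.29, 0.114], [0.747, 0.17, 0.207], [0.764, 0.128, 0.136], [0.786, -0.006, 0.111], [0.777, 0.171, 0.209], [0.793, 0.14, 0.144], [0.779, 0.239, 0.213], [0.76, 0.323, 0.215], [0.815, 0.183, 0.171], [0.727, 0.436, 0.239], [0.771, 0.47, 0.261]]
scene0 8641
[[0.656, 0.175, 0.108], [0.665, 0.227, 0.131], [0.7, 0.144, 0.13], [0.717, 0.119, 0.107], [0.704, 0.221, 0.19], [0.711, 0.232, 0.194], [0.746, 0.123, 0.121], [0.768, -0.003, 0.103], [0.777, 0.024, 0.208], [0.78, 0.125, 0.123], [0.802, 0.006, 0.157], [0.814, 0.001, 0.153], [0.742, 0.368, 0.218], [0.722, 0.431, 0.239], [0.784, 0.363, 0.221], [0.699, 0.599, 0.305]]
plate 0 [-0.77  0.25  0.11  1.81 -0.03  1.08  1.18]
plate 180 [-1.22  0.3   0.66  1.83 -0.2   1.08 -1.79]
board 0 [-0.67  0.29  0.9   1.83 -0.25  1.14  0.37]
board 180 [-0.86  0.43  1.23  1.83 -0.43  1.19 -2.58]
lever 0 [-0.32  0.72  0.8   1.94 -0.73  0.8   0.95]
lever 180 [-0.43  0.84  1.01  1.94 -0.93  0.91 -2.03]
```

Run:
```python
from h import *
from workcell import env
env.reach([.487,.315,.22],down(np.radians(105.25)));a=shot(env,"wrist","w_plate")
env.servo_line([.50,.0,.26],frame=down(np.radians(54)),vel=.3)
env.reach([.56,-.11,.26],down(np.radians(3.06)));b=shot(env,"wrist","w_board")
print(env.read_state()["time_s"],env.read_state()["tcp_pos"]);print(a["T"].round(3).tolist(),b["T"].round(3).tolist(),b["camera_matrix"])
cv2.imwrite("pics/w2.png",cv2.resize(np.vstack([a["color"],b["color"]]),None,fx=.62,fy=.62,interpolation=3)[:,:,::-1])
```

```text
3.4583 [ 0.56001406 -0.10818615  0.25951316]
[[-0.264, 0.924, 0.278, 0.417], [0.965, 0.252, 0.076, 0.297], [0.0, 0.289, -0.957, 0.363], [0.0, 0.0, 0.0, 1.0]] [[0.998, 0.055, 0.015, 0.558], [0.057, -0.956, -0.288, -0.035], [-0.001, 0.289, -0.957, 0.402], [0.0, 0.0, 0.0, 1.0]] [[366.49209046   0.         322.40043239]
 [  0.         366.49209046 242.89883072]
 [  0.           0.           1.        ]]
```

View pics/w2.png

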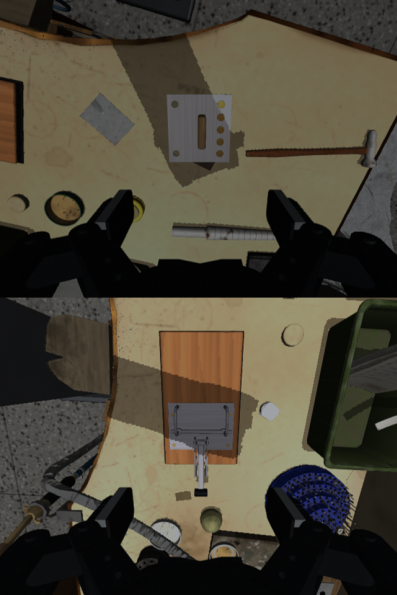

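The top half shows the plate with holes at about (281,166) and (281,248) in full pixels. The bottom half shows the board, with the sleeve at about (323,313). Now to measure both closely.

Run:
```python
from h import *
def tr(a,b,fa,fb):
    A=[];B=[]
    for im,uv in((a,fa),(b,fb)):
        o=im["T"][:3,3];d=(ray(im,uv,0)[0]-o);d/=np.linalg.norm(d);M=np.eye(3)-np.outer(d,d);A.append(M);B.append(M@o)
    return np.linalg.solve(sum(A),sum(B))
a=dict(np.load("w_plate.npz"));b=dict(np.load("w_board.npz"));t=dict(np.load("top0.npz"))
H,S,V=cv2.split(cv2.cvtColor(a["color"],cv2.COLOR_RGB2HSV))
print("V plate",V[200,290],S[200,290],"V hole",V[166,281],S[166,281])
c=big((S<60)&(V>90),(255,140,385,275));r=rect(a,c,.004);print("plate",r)
m=np.zeros(V.shape,np.uint8);cv2.drawContours(m,[c],-1,255,-1)
inner=cv2.findContours(((m>0)&((S>=60)|(V<=90))).astype(np.uint8),cv2.RETR_LIST,cv2.CHAIN_APPROX_NONE)[0]
for k in inner:
    if cv2.contourArea(k)>15: print(cv2.contourArea(k),cv2.minEnclosingCircle(k)[0],ray(a,cv2.minEnclosingCircle(k)[0],.004)[0].round(4),"bar?",rect(a,k,.032) if cv2.contourArea(k)>250 else "")
H,S,V=cv2.split(cv2.cvtColor(b["color"],cv2.COLOR_RGB2HSV))
c=big((H<20)&(S>140)&(V>50),(245,40,400,280));r=rect(b,c,.014);print("board",r)
c=big(V<40,(305,300,345,325));x,y,w,h=cv2.boundingRect(c);print("sleeve bbox",x,y,w,h)
cb=(x+w/2-.5,y+h/2-.5)
Ht,St,Vt=cv2.split(cv2.cvtColor(t["color"],cv2.COLOR_RGB2HSV))
ct=big(Vt<60,(412,232,432,256));x,y,w,h=cv2.boundingRect(ct);print(x,y,w,h)
print("sleeve tri",tr(b,t,cb,(x+w/2-.5,y+h/2-.5)),ray(b,cb,.055))
cr=cv2.resize(b["color"][150:330,260:390],None,fx=3.3,fy=3.3,interpolation=2)
pa=cv2.resize(a["color"][145:275,255:385],None,fx=2.7,fy=2.7,interpolation=2)
o=np.zeros((max(cr.shape[0],pa.shape[0]),cr.shape[1]+pa.shape[1],3),np.uint8);o[:cr.shape[0],:cr.shape[1]]=cr;o[:pa.shape[0],cr.shape[1]:]=pa
cv2.imwrite("pics/z1.png",np.clip(o[:,:,::-1]*1.5,0,255).astype(np.uint8));print(o.shape)
```

```text
V plate 92 6 V hole 63 85
plate ((494.8514099121094, 288.3824462890625), (107.9149398803711, 43.70741653442383), 15.144370079040527)
119.5 (281.6836853027344, 167.7346954345703) [0.4588 0.2681 0.004 ] bar? 
board ((561.0863037109375, -72.12869262695312), (128.9215545654297, 217.58937072753906), 3.0396056175231934)
sleeve bbox 314 309 20 12
419 239 6 10
sleeve tri [ 0.56834414 -0.21785403  0.05393324] [[ 0.56873045 -0.217439    0.055     ]]
(594, 780, 3)
```

View pics/z1.png

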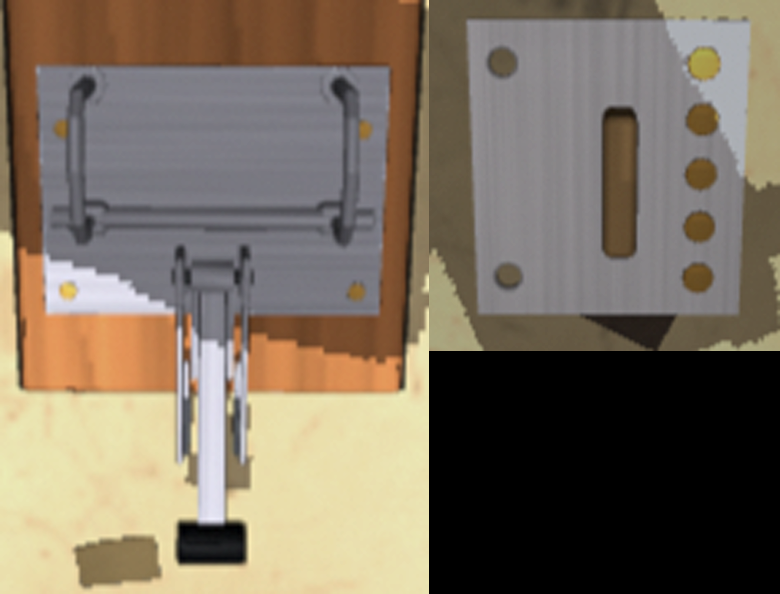

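The wrist view shows the sleeve at about (323,314). Triangulated, it sits at z = 0.054, and its x and y fit the board rectangle. Home is about 0.33 rad above level. I'll lift the lever by pinching the sleeve ends and following the arc.

```bash
cat >> h.py <<'E'
YAW=np.radians(3.05);X=np.array([np.cos(YAW),np.sin(YAW),0]);Y=np.array([-np.sin(YAW),np.cos(YAW),0])
PM=np.array([.5605,-.0721,.014])-.005*Y   # post_mid
def bp(x,y,z): return PM+x*X+y*Y+np.array([0,0,z])
HOME=.335
def sleeve(th): a=HOME+th; return bp(0,-.060-.085*np.cos(a),.012+.085*np.sin(a))
E
python3 - <<'E'
from h import *
from workcell import env
q=down(YAW);s=sleeve(0);print(s)
env.grip(.55,20)
env.reach(s+[0,0,.06],q)
g=np.array([0,0,-.020])
hit=env.servo_line(s+g,vel=.08,f_stop=6);st=env.read_state();print(hit,st["tcp_pos"],st["ft_force"])
if not hit:
    env.grip(.15,20);st=env.read_state();print(st["grip_width"],st["grasp_force"],st["ft_force"])
    for th in (.03,.08,.2,.35,.5,.65,.76):
        hit=env.servo_line(sleeve(th)+g,vel=.06,f_stop=9);st=env.read_state();print(th,hit,st["tcp_pos"].round(4),st["ft_force"].round(1),round(st["grip_width"],3))
        if hit:break
print(st["time_s"]);shot(env,"top","t1")
E
```

```text
[ 0.5682297  -0.21716909  0.05394538]
False [ 0.56850764 -0.21733082  0.03438588] [-0.42839509 -0.21474865  0.91556725]
0.2521333241293988 22.979344725608826 [-2.88403208 -1.72062493  2.35826975]
0.03 False [ 0.5679 -0.2166  0.0364] [-3.  -2.9 -1. ] 0.247
0.08 False [ 0.5679 -0.2148  0.0403] [-3.4 -3.7  0.9] 0.249
0.2 False [ 0.5677 -0.2097  0.0495] [-4.6 -0.6  2.9] 0.252
0.35 False [ 0.5674 -0.2019  0.0602] [-6.1  0.9  4.2] 0.253
0.5 False [ 0.567  -0.1925  0.0697] [-5.5  1.4  3.6] 0.255
0.65 False [ 0.5665 -0.1822  0.0776] [-5.1  1.8  4.1] 0.254
0.76 False [ 0.566  -0.1741  0.0822] [-4.8  2.   2.5] 0.254
8.3667
```

Run:
```python
from h import *
from workcell import env
env.grip(.6);p=env.read_state()["tcp_pos"]
env.servo_line(p+[0,0,.09],vel=.2)
env.reach([.535,-.09,.22],down(YAW+np.pi/4) if 0 else down(YAW))
b=shot(env,"wrist","w_open");t=shot(env,"top","t_open");print(env.read_state()["time_s"])
cr=cv2.resize(b["color"][150:370,230:420],None,fx=2.6,fy=2.6,interpolation=2);print(proj(b,[bp(s*.04,0,z) for s in(-1,1) for z in (0,.03)]).round(1).tolist(),proj(b,sleeve(.8)))
uv=(proj(b,[bp(s*.04,0,z) for s in(-1,1) for z in (0,.03)])-[230,150])*2.6
for u in uv: cv2.drawMarker(cr,tuple(int(round(x)) for x in u),(255,0,0),0,7,1)
cv2.imwrite("pics/z2.png",np.clip(cr[:,:,::-1]*1.4,0,255).astype(np.uint8))
```

```text
10.0
[[307.0, 201.4], [305.6, 207.5], [390.4, 201.6], [396.4, 207.7]] [[353.62113352 339.80869466]]
```

View pics/z2.png

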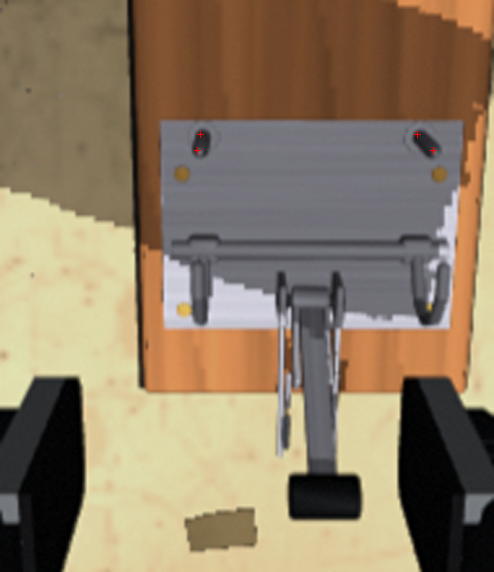

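The lever is up and the rings are open, with the sleeve at about (325,497) in the crop. The bare posts at (202,143) and (427,143) lie on my predicted markers. Next I'll refine the posts and holes by blobs, then grasp the plate.

Run:
```python
from h import *
b=dict(np.load("w_open.npz"));g=cv2.cvtColor(b["color"],cv2.COLOR_RGB2GRAY)
for s in(-1,1):
    q=proj(b,bp(s*.04,0,.015))[0];x,y=q.round().astype(int);w=g[y-8:y+9,x-8:x+9]
    m=(w<np.median(w)*.68).astype(np.uint8);n,l,st,ce=cv2.connectedComponentsWithStats(m);k=l[8,8] or 1
    c=ce[k]+[x-8,y-8];print("post",s,st[k,4],c-q,(ray(b,c,.029)[0]-bp(s*.04,0,.015)).round(4))
a=dict(np.load("w_plate.npz"));H,S,V=cv2.split(cv2.cvtColor(a["color"],cv2.COLOR_RGB2HSV))
hs=[]
for u,v in((282,168),(284,247)):
    m=((S[v-10:v+11,u-10:u+11]>45)).astype(np.uint8);n,l,st,ce=cv2.connectedComponentsWithStats(m);k=l[10,10]
    c=ce[k]+[u-10,v-10];P=ray(a,c,.004)[0];hs.append(P);print("hole",st[k],P)
d=hs[0]-hs[1];
if d[0]<0:d=-d
print("dist",np.linalg.norm(d),"yaw",np.degrees(np.arctan2(d[1],d[0])))
c=big(S>60,(310,175,345,250));print("bar",rect(a,c,.032),ray(a,[cv2.minAreaRect(c)[0]],.032),cv2.boundingRect(c))
yw=np.radians(15.2);yv=np.array([-np.sin(yw),np.cos(yw),0]);print("bar from holes",(hs[0]+hs[1])/2+.042*yv,"from plate rect top",np.array([.4867,.3145,0])+.004*yv)
```

```text
post -1 55 [ 0.7828533  -0.06340441] [0.0007 0.0001 0.    ]
post 1 67 [0.06924063 0.23875209] [ 0.0001 -0.0002  0.    ]
hole [ 6  5  9 10 71] [0.45860462 0.26817609 0.004     ]
hole [ 6  6  9  8 57] [0.53539971 0.28889806 0.004     ]
dist 0.07954172348545227 yaw 15.10073973688259
bar ((484.50115966796875, 318.219970703125), (50.54963684082031, 11.239508628845215), 15.284273147583008) [[0.4839858  0.31802851 0.032     ]] (319, 185, 13, 55)
bar from holes [0.48599022 0.31906777 0.004     ] from plate rect top [0.48565124 0.31836007 0.        ]
```

Run:
```python
from h import *
from workcell import env
yw=np.radians(15.15);q=down(yw+np.pi/2);G=np.array([.4860,.3191,.011])
env.servo_line([.50,.0,.22],frame=down(np.radians(54)),vel=.3)
env.reach(G+[0,0,.08],q)
hit=env.servo_line(G,vel=.08,f_stop=6);st=env.read_state();print(hit,st["tcp_pos"],st["ft_force"])
env.grip(.05,40);st=env.read_state();print(st["grip_width"],st["grasp_force"],st["ft_force"])
p=st["tcp_pos"];env.servo_line(p+[0,0,.075],vel=.1);env.pause(.2);st=env.read_state();print(st["grip_width"],st["tcp_pos"],st["ft_force"],st["time_s"])
b=shot(env,"wrist","w_held");shot(env,"top","t_held")
cv2.imwrite("pics/h1.png",np.clip(b["color"][120:,:,::-1]*1.4,0,255).astype(np.uint8))
```

```text
False [0.48631183 0.31934833 0.01147388] [0.11101994 0.87745586 0.31437622]
0.12785394967004576 40.03345549106598 [-0.45914783 -0.74002728  6.67730015]
0.1293111910546988 [0.48593146 0.31906889 0.08577603] [-0.13488122 -1.07577471 -1.4103172 ] 15.0417
```

View pics/h1.png

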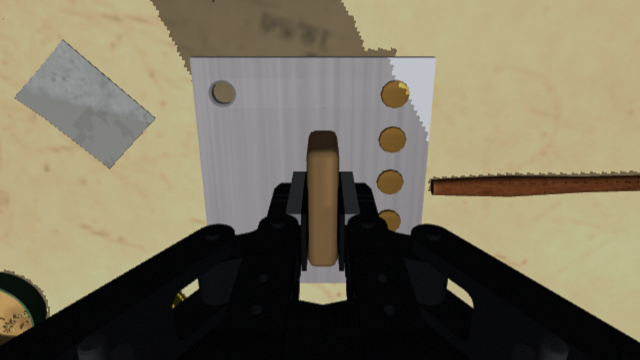

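The plate is held level. The -x hole is visible at about (222,212) in full pixels, and the plate's near edge runs from (190,177) to (435,177). I'll measure the held offset.

Run:
```python
from h import *
b=dict(np.load("w_held.npz"));H,S,V=cv2.split(cv2.cvtColor(b["color"],cv2.COLOR_RGB2HSV))
tcp=np.array([.48593,.31907,.08578]);zt=tcp[2]-.0115+.004
u,v=222,212;m=(S[v-18:v+19,u-18:u+19]>38).astype(np.uint8);n,l,st,ce=cv2.connectedComponentsWithStats(m);k=l[18,18]
x,y,w,h,_=st[k];e=np.array([x+w/2-.5+u-18,y+h/2-.5+v-18])
P=ray(b,e,zt)[0];print(st[k],e,"hole",P,"px/mm",np.linalg.norm(proj(b,P+[.001,0,0])-proj(b,P)))
# top edge of plate
pts=[]
for col in range(210,370,4):
    s=S[160:195,col].astype(int);r=np.nonzero(s<30)[0]
    if len(r):pts.append((col,160+r[0]))
E=ray(b,np.array(pts,float)-[0,.5],zt)[:,:2];vx,vy,x0,y0=cv2.fitLine((E*1000).astype(np.float32),cv2.DIST_HUBER,0,.01,.01).ravel()
print("edge dir deg",np.degrees(np.arctan2(vy,vx))%180-90,len(pts))
for yd in (15.15,):
    yw=np.radians(yd);x=np.array([np.cos(yw),np.sin(yw),0]);yv=np.array([-np.sin(yw),np.cos(yw),0])
    exp=tcp-.04*x-.042*yv;d=P-exp;print("hole err in plate x,y mm",d@x*1e3,d@yv*1e3)
    nrm=(np.array([x0,y0])/1000-tcp[:2])@x[:2];print("edge dist (exp -55) ",nrm*1000)
print(ray(b,e,zt+.002),V[212,222])
```

```text
[  9   8  21  21 345] [223. 212.] hole [0.45791534 0.26870336 0.07828   ] px/mm 2.311450835287887
edge dir deg 15.157356 40
hole err in plate x,y mm -0.20417192824746483 0.7053987599108483
edge dist (exp -55)  -54.87085917628175
[[0.45736338 0.26912738 0.08028   ]] 80
```

Run:
```python
from h import *
from workcell import env
q=down(YAW+np.pi/2);T=bp(.0004,.0416,0)
env.servo_line([.515,.14,.09],vel=.2)
env.servo_line([T[0],T[1],.085],frame=q,vel=.2)
env.servo_line([T[0],T[1],.060],vel=.1);env.pause(.3)
st=env.read_state();print(T,st["tcp_pos"],st["grip_width"],st["ft_force"],st["time_s"])
b=shot(env,"wrist","w_over");shot(env,"scene","s_over")
p=proj(b,[bp(-.04,0,.030),bp(-.04,-0,.0525-.014)]);print(p)
u,v=p[0].astype(int)
W=b["color"][v-50:v+50,u-60:u+60];cv2.imwrite("pics/o1.png",np.clip(cv2.resize(W,None,fx=5,fy=5,interpolation=2)[:,:,::-1]*1.5,0,255).astype(np.uint8))
```

```text
[ 0.55895204 -0.03553056  0.014     ] [ 0.55921279 -0.03551812  0.06045252] 0.13257080180908068 [ 0.3183345  -0.02009168 -1.40924913] 17.9583
[[226.66562012 206.94686097]
 [221.57744659 210.92624481]]
```

View pics/o1.png

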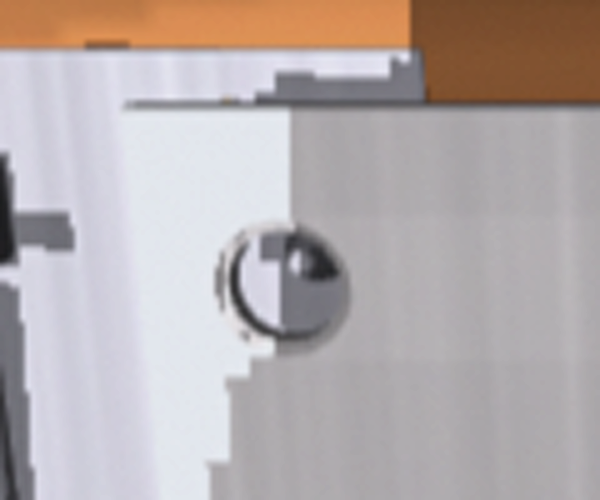

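The post tip shows through the hole at about (226.6,207.6), within 0.3 mm of where I predicted it. The hole centre at (222.6,213.6) is about 1 mm too far in +x. I'll correct that and lower with a force stop.

Run:
```python
from h import *
from workcell import env
T=bp(.0004-.0009-.0002,.0416-.0003,0)
env.servo_line([T[0],T[1],.058],vel=.03)
for z in (.045,.034,.0262):
    hit=env.servo_line([T[0],T[1],z],vel=.04,f_stop=6);st=env.read_state();print(z,hit,st["tcp_pos"].round(4),st["ft_force"].round(2),st["grip_width"])
    if hit:break
b=shot(env,"wrist","w_down");print(st["time_s"])
p=proj(b,bp(-.04,0,.03))[0].astype(int);u,v=p
W=b["color"][v-75:v+75,u-60:u+140];cv2.imwrite("pics/o2.png",np.clip(cv2.resize(W,None,fx=3,fy=3,interpolation=2)[:,:,::-1]*1.5,0,255).astype(np.uint8))
```

```text
0.045 False [ 0.5577 -0.0359  0.0447] [-0.28  0.07 -2.35] 0.13319175210319575
0.034 False [ 0.5577 -0.036   0.0337] [ 0.2  -0.73 -0.98] 0.12489463391210004
0.0262 False [ 0.5577 -0.0359  0.0259] [ 0.84 -0.07 -0.96] 0.13266789624947223
19.55
```

View pics/o2.png

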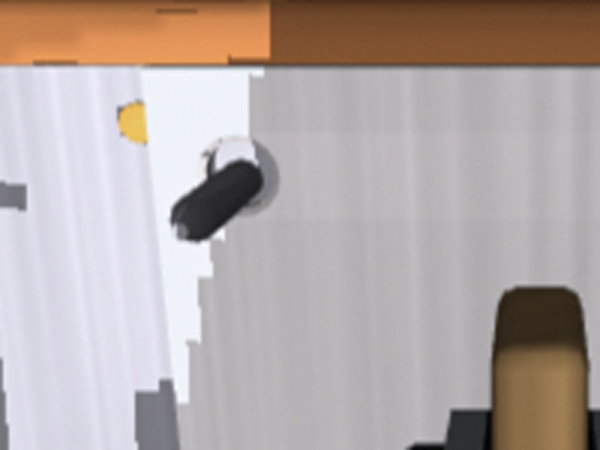

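The post comes through the hole at about (215,200) in the crop, and no force built up on the way down. I'll seat the plate, release it, retreat and check.

Run:
```python
from h import *
from workcell import env
p=env.read_state()["tcp_pos"]
hit=env.servo_line(p+[0,0,-.003],vel=.02,f_stop=4);st=env.read_state();print(hit,st["tcp_pos"],st["ft_force"])
env.grip(.45);p=env.read_state()["tcp_pos"]
env.servo_line(p+[0,0,.13],vel=.2)
env.reach([.535,-.03,.20],down(YAW))
b=shot(env,"wrist","w_fil");t=shot(env,"top","t_fil");s=env.get_image("scene");print(env.read_state()["time_s"])
H,S,V=cv2.split(cv2.cvtColor(t["color"],cv2.COLOR_RGB2HSV))
A=np.clip(b["color"][60:360,180:480]*1.4,0,255).astype(np.uint8);B=cv2.resize(s["color"][225:335,260:425],None,fx=2.7,fy=2.7,interpolation=2)[:300]
B=cv2.copyMakeBorder(B,0,300-B.shape[0],0,0,0);cv2.imwrite("pics/f1.png",np.hstack([A,B])[:,:,::-1])
q=proj(b,[bp(x,y,.004) for x,y in((-.055,-.012),(.055,-.012),(.055,.088),(-.055,.088))]);print((q-[180,60]).round(0).tolist())
z=b["range_z"];K=b["camera_matrix"]
for x,y in((-.045,.02),(.045,.02),(.045,.07),(-.045,.07)):
    u,v=proj(b,bp(x,y,.004))[0].round().astype(int);P=np.array([(u-K[0,2])/K[0,0],(v-K[1,2])/K[1,1],1])*z[v,u];print((b["T"][:3,:3]@P+b["T"][:3,3]).round(4)[2],end=" ")
```

```text
True [ 0.55808009 -0.03593328  0.02406055] [-2.17235849 -0.11684012 11.91741909]
22.5333
[[108.0, 220.0], [223.0, 220.0], [231.0, 114.0], [105.0, 113.0]]
0.0175 0.0193 0.0197 0.0194
```

View pics/f1.png

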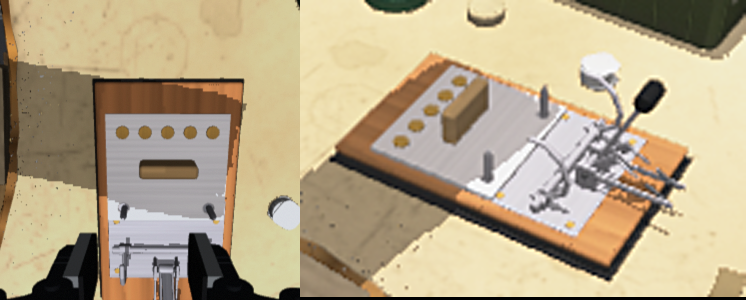

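The plate lies flat with both posts through it, the discs and grip on the far side, and the lever still up. Now I'll press the lever along its arc with closed fingers.

Run:
```python
from h import *
from workcell import env
s=sleeve(.8);env.servo_line([s[0],s[1],.17],frame=down(YAW),vel=.2);env.grip(0,20);env.pause(.2)
f0=env.read_state()["ft_force"];print("f0",f0)
o=np.array([0,0,.007])
print(env.servo_line(s+o+[0,0,.006],vel=.1,f_stop=4))
fm=0
for th in np.arange(.8,.0,-.04):
    hit=env.servo_line(sleeve(th)+o,vel=.06,f_stop=9)
    st=env.read_state();f=(st["ft_force"]-f0);print(round(th,2),hit,st["tcp_pos"][2].round(4),f.round(1))
    if f[2]>14 or (hit and th<.75):break
print(st["time_s"],(sleeve(th)+o)[2])
```

```text
f0 [ 0.15356566 -0.36435923 -0.27943374]
False
0.8 False 0.1102 [-0.6  0.3  0.1]
0.76 False 0.1088 [-0.3  2.5  4. ]
0.72 False 0.1072 [0.7 1.7 4.6]
0.68 False 0.1055 [-0.6  2.5  5.9]
0.64 False 0.1037 [-0.2  1.6  7.4]
0.6 False 0.1018 [-0.6  1.5  7.8]
0.56 False 0.0998 [-0.3  1.6  8.6]
0.52 False 0.0977 [-0.4  0.4  8.9]
0.48 False 0.0955 [-0.6 -0.9  9.9]
0.44 False 0.0932 [-1.1 -1.8 10.6]
0.4 False 0.0908 [-1.1 -2.1 11.7]
0.36 False 0.0883 [-0.5 -3.7 12. ]
0.32 False 0.0857 [-0.  -5.  11.7]
0.28 False 0.0831 [-0.4 -6.8 11.8]
0.24 False 0.0803 [-0.4 -7.4 11.6]
0.2 False 0.0771 [ 0.3 -4.4  8.6]
0.16 False 0.0738 [ 0.5 -2.1  6.5]
0.12 False 0.0705 [ 0.5 -2.1  4.6]
0.08 False 0.0671 [0.3 0.1 0.5]
0.04 False 0.0638 [-0.6  1.  -0. ]
29.775 0.064133164972314
```

Run:
```python
from h import *
from workcell import env
o=np.array([0,0,.007]);p=sleeve(0)+o;f0=np.array([.15,-.36,-.28])
for k in range(14):
    hit=env.servo_line(p-[0,0,.0005*(k-2)],vel=.02);f=env.read_state()["ft_force"]-f0;print(env.read_state()["tcp_pos"][2].round(4),f.round(1))
    if f[2]>7:break
env.servo_line(env.read_state()["tcp_pos"]+[0,0,.12],vel=.15);env.pause(.3)
b=shot(env,"wrist","w_fin");s=env.get_image("scene");t=shot(env,"top","t_fin");print(env.read_state()["time_s"])
A=np.clip(b["color"][60:360,160:500]*1.4,0,255).astype(np.uint8);B=cv2.resize(s["color"][225:335,260:425],None,fx=2.7,fy=2.7,interpolation=2)[:300]
B=cv2.copyMakeBorder(B,0,300-B.shape[0],0,0,0);cv2.imwrite("pics/f2.png",np.hstack([A,B])[:,:,::-1])
```

```text
0.0618 [ 0.1  0.7 -0.1]
0.0614 [-0.3  0.9  0.6]
0.0609 [-0.1  0.7  0.1]
0.0604 [0.1 0.9 0.6]
0.06 [ 0.8 -0.5  0.7]
0.0595 [-0.6 -0.1  3.6]
0.0591 [-0.4 -0.5  5. ]
0.0586 [-0.7 -1.5  5.7]
0.0583 [-0.8 -0.5  8.5]
33.45
```

View pics/f2.png

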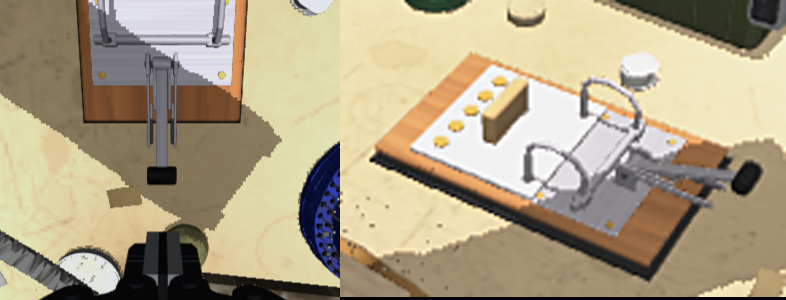

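The rings meet the posts, the lever is down on its firm stop, the plate lies flat and the gripper is clear. I'm handing the job in.

```bash
python3 -c "
from workcell import env
print(env.finish_job())"
```

```text
the job is handed in; nothing more can be done
None
```

The job is handed in at about 33 s: the plate lies flat on both posts with its grip away from the lever, the lever is down on its stop and the rings are shut; the largest push I read at the wrist was about 12 N, and the result of the judging was not shown.

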